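# Make up two supper kits

### The job

Make up two supper kits from the things standing on the worktop: the red-capped spice jar in the narrow cell and the slim blue tin in the wide cell of the blue tray; the gold-capped spice jar in the narrow cell and the white salt shaker in the wide cell of the white tray. Stand everything upright and flat on the floor of its cell and let go. Leave the wide green-and-white tin, the garlic and the lemon where they are.

Things in the scene. Friction and masses are not known exactly. Their poses are not given: they have to be found in the camera images.
- blue_tray: Blue tray: 94 x 186 mm (x, y), fixed; rim 16 mm, floor 4 mm, walls 5 mm thick; lips 10 mm out at the short ends. A cross wall makes a narrow cell (y 68, x 84 mm inside, centre at its y = +54 mm) and a wide cell (y 103, x 84 mm, centre y = -36.5 mm). Origin: centre of the underside, on the worktop; y along the tray to the narrow end (robot's left at yaw 0; yaw within 25 deg), z up.
- white_tray: White tray: 94 x 186 mm (x, y), fixed; rim 16 mm, floor 4 mm, walls 5 mm thick; lips 10 mm out at the short ends. A cross wall makes a narrow cell (y 68, x 84 mm inside, centre at its y = +54 mm) and a wide cell (y 103, x 84 mm, centre y = -36.5 mm). Origin: centre of the underside, on the worktop; y along the tray to the narrow end (robot's left at yaw 0; yaw within 25 deg), z up.
- red_jar_center (a point): Round spice jar with a red screw cap and a green label, 45 mm diameter, 106 mm tall, standing, about 0.11 kg; tall, so grip its upper half. A shelf board overhangs from x = 0.59 m, 0.55 m above the worktop. Point at its centre, half-way up (53 mm above its foot); z up along the jar.
- gold_jar_center (a point): Round spice jar with a gold-yellow cap and yellow contents, 42 mm diameter, 96 mm tall, standing, about 0.11 kg; grip its upper half. Point at its centre, half-way up (48 mm above its foot); z up along the jar.
- blue_tin_center (a point): The taller, slimmer food tin, with a mostly blue label, 57 mm diameter, 72 mm tall, standing, about 0.18 kg. Point at its centre, half-way up (36 mm above its foot); z up.
- salt_center (a point): Salt shaker: clear body with white salt, rounded grey top with holes; round, 44 mm diameter up to 70 mm height, the top part 35 mm; 90 mm tall, standing, about 0.1 kg. Point at its centre, half-way up (45 mm above its foot), where it is about 40 mm wide; z up.
- green_tin_center (a point): Bystander: the wider, lower food tin with a white, red and green label, 75 mm diameter, 58 mm tall, loose. Point at its centre, 29 mm above its foot.
- garlic_center (a point): Bystander: a white-pink garlic bulb, 54 mm wide, 55 mm tall, loose. Point at its centre, 27.5 mm above its foot.
- lemon_center (a point): Bystander: a yellow lemon, 78 x 55 x 56 mm, lying loose behind the stock. Point at its centre, 28 mm above the worktop; x along its length.
Things that resemble listed ones, but are neither listed nor needed, are in the scene too. What is shaped like the part that bears red_jar_center but pink is not meant. Leave any black look-alike of the part that bears blue_tin_center alone.

How it is judged:
By the outcome, as a careful person would: the job done as asked, in the order asked, and still so for the second after the job is handed in, with the robot touching nothing.
It also fails if it takes over 96 s, if anything falls off the work surface, if the arm or the gripper's body presses on something with over 40 N, if the wrist force passes 120 N, or if a joint passes its speed limit or range.

### The arm

A 6-joint arm with a two-finger parallel gripper is mounted at the origin on a cart in front of the work surface, level with it; the furniture and walls round the work are solid. World frame = base frame: x ahead of the robot, y to its left, z up, the work surface at z = 0. Lengths are in mm, angles in rad, forces in N, time in s.
With the tool pointing down it reaches from about 350 to 975 mm from the base axis. Payload 7.1 kg.
Tool frame: the origin (TCP) lies at the very end of the fingers, on their centre line; the grasp point (between the pads) lies 19 mm behind it (ctrl.tcp_to_grasp is the distance from the TCP to the grasp point, in mm); z points along the fingers, x is the direction in which the jaws open and shut, and the axes are right-handed (so a half turn about z gives the same grasp; the last joint's range is limited). The gripper opens to 88 mm and grips with 3 to 60 N. Pads are 20 mm wide; open, the fingers measure 115 mm over their backs; the gripper's body (75 mm by 178 mm) begins 61 mm behind the grasp point.
Start: joints at [1.266, 0.423, 1.63, -0, 1.089, -0.019], TCP at [176.171, 599.64, 194.075] pointing down, gripper open.
Joint ranges: [-3, 3], [-0.9, 2.11], [0.09, 2.58], [-1.31, 4.45], [0.11, 2.69], [-2.54, 2.54]. Speed limits (rad/s): [2.39, 2.39, 3.01, 3.14, 3.14, 3.14].

### API

Orientations are given as a rotation vector (axis times angle).
In Python, from workcell import get_obs, viewer, ctrl, masks_of gives the robot as it stands. The module is installed in compiled form; this text tells all that it offers.
- The arm moves only by the shell command python3 -m inch 'ROWS'. ROWS is JSON, a list of rows, each an object of numbers: "tx", "ty", "tz": the shift along the tool's x, y, z in cm; "ax", "ay", "az": the turn, a rotation vector about the tool's x, y, z in degrees; "jaw": the opening, from 0 (shut) to 1 (fully open). In form: [{"tx": .., "ty": .., "tz": .., "ax": .., "ay": .., "az": .., "jaw": ..}, ...]. A call has 1 to 12 rows; each row shifts and turns the commanded pose from where the row before left it, along the tool's axes as they then stand; what a row does not reach is not made up. A row lasts 1/8 s, in which the tool goes at most 62.5 mm and 10.7 degrees, less where a joint would pass 70% of its speed; a pose out of reach is approached as far as the arm can. A call is refused whole if a number of a shift passes 6.25 or a number of a turn 10.7, either way. A call with a gripper value outside its range is refused whole. The fingers move at their own pace and stop on an object; the grip force is fixed at half the most. Time passes only in rows, so rows that do not move let the fingers close. It gives the time, the measured TCP pose, the force and the opening at its end, in the units of the state.
- get_obs(): the state, without advancing time (a new reading comes with each control period).
- viewer.get_image(name): name is "scene" or "top" or "wrist"; returns (picture, depth): 384x512x3 uint8, red, green, blue; 384x512 float32, mm along the optical axis (not along the pixel's ray), 0 where there is no reading.
- viewer.get_calibration(name): a dict with "fx", "fy", "cx", "cy" (pixels), "rvec" (rotation vector, rad) and "tvec" (3), from world to camera coordinates, as OpenCV has them. Camera axes: x right, y down, z forward; pixel columns grow to the right and rows downward; lengths in mm; the calibration is good to about 2 mm. A picture is of the moment at which its call begins: read the wrist's pose just before it. get_calibration takes no time and is no camera call; for the wrist camera it gives the pose at the moment of the call.
- ctrl.close_job(): hands the job in, once; it reports no verdict.
Trained networks look in the newest picture that a camera, given by its name, has taken for a name from the list of things; names that differ only in an ending like _2 or _b are one class to them, and where a whole thing is asked for, a point or a joint stands for the part that bears it (a point fixed in the world has none). Each returns a list of dicts, best first, with "score" (0 to 1); they miss things now and then, are a little off and sometimes report something else, mostly with a low value. They report only what shows in the picture. A call takes as long as a camera call. They do not tell look-alikes from the thing itself.
- masks_of(camera, thing): "pixels" (384x512 bool, what is visible of it) and "location" ([column, row] in pixels, amid what is visible of it).
The state is a dict: "t": time; "qpos": joint angles; "qvel": joint speeds; "joint_torque": joint torques, N m; "ee_pos": TCP position; "orientation": TCP orientation; "ft_force": force on the tool from outside, world axes, zero at the start; "moment": the same for the moment, N m; "width": finger opening in mm.
Only numpy, scipy, OpenCV 4.12 (cv2) and the standard library are available. Lean on these libraries where they do the work, as an engineer would, in place of code of your own. Each camera call takes 0.05 s, during which the arm holds its last target. There are 200 camera calls.

## Working session

There is one attempt and no reset: what is moved stays moved. The work goes in short steps, Python scripts to look and compute and a shell command to move; the robot and the scene stay as the last step left them, time stands still between calls to the robot, and variables do not carry over. Pictures are saved under pics/ and viewed, about 12 in all and at most 16, crops included, and the job is handed in when it is done.

```bash
mkdir -p pics
cat > h.py <<'E'
import numpy as np, cv2
from workcell import get_obs, viewer, ctrl, masks_of
def cal(n):
    c=viewer.get_calibration(n); R=cv2.Rodrigues(np.array(c["rvec"],float))[0]
    return c,R,np.array(c["tvec"],float).ravel()
def world(n,depth,mask,c=None):
    c,R,t=c or cal(n)
    v,u=np.nonzero(mask&(depth>0)); z=depth[v,u]
    P=np.stack([(u-c["cx"])/c["fx"]*z,(v-c["cy"])/c["fy"]*z,z],1)
    return (P-t)@R
def proj(n,p,c=None):
    c,R,t=c or cal(n); q=R@np.array(p,float)+t
    return c["fx"]*q[0]/q[2]+c["cx"],c["fy"]*q[1]/q[2]+c["cy"]
def save(n,im): cv2.imwrite("pics/"+n+".png",cv2.cvtColor(im,cv2.COLOR_RGB2BGR))
E
python3 - <<'E'
from h import *
o=get_obs(); print({k:np.round(v,3).tolist() for k,v in o.items()})
names="blue_tray white_tray red_jar_center gold_jar_center blue_tin_center salt_center green_tin_center garlic_center lemon_center".split()
ims=[]
for cam in ("scene","top"):
    im,d=viewer.get_image(cam); ims.append(im); save(cam+"0",im); np.save(cam+"0.npy",d)
    c=cal(cam); print(cam,"campos",np.round(-c[1].T@c[2]))
    for n in names:
        for r in masks_of(cam,n)[:4]:
            P=world(cam,d,r["pixels"],c)
            if len(P)==0: continue
            top=P[P[:,2]>np.percentile(P[:,2],95)-6]
            print(n,round(r["score"],2),np.round(r["location"]),r["pixels"].sum(),"mid",np.round((P.min(0)+P.max(0))/2),"topc",np.round((np.percentile(top,2,0)+np.percentile(top,98,0))/2),"ext",np.round(np.percentile(P,98,0)-np.percentile(P,2,0)), "mx",np.round(np.percentile(P[:,2],95)))
E
```

```text
{'t': 0.0, 'qpos': [1.266, 0.424, 1.631, 0.0, 1.089, -0.019], 'qvel': [-0.002, -0.001, -0.0, -0.001, 0.0, 0.001], 'joint_torque': [0.001, -54.462, -27.367, 0.064, 0.023, -0.0], 'ee_pos': [175.992, 599.092, 193.314], 'orientation': [2.514, 1.882, -0.002], 'ft_force': [0.227, 0.208, -1.033], 'moment': [0.051, 0.001, -0.029], 'width': 87.846}
scene campos [  -47. -1003.   629.]
blue_tray 0.95 [210. 174.] 554 mid [436. 250.  52.] topc [437. 226.  58.] ext [120. 201.  46.] mx 17.0
blue_tray 0.34 [224. 191.] 129 mid [412.  76.  52.] topc [354. -54. 106.] ext [122. 259. 107.] mx 106.0
white_tray 0.8 [307. 265.] 1862 mid [ 481. -329.    8.] topc [ 471. -341.   15.] ext [116. 194.  17.] mx 17.0
red_jar_center 0.94 [207. 196.] 338 mid [342.  33.  55.] topc [341.  33. 105.] ext [ 37.  36. 100.] mx 107.0
red_jar_center 0.82 [218. 211.] 506 mid [377.  16.  54.] topc [338. -58. 105.] ext [ 97. 172. 100.] mx 107.0
red_jar_center 0.67 [236. 199.] 412 mid [455.  40.  56.] topc [423. -16. 105.] ext [41. 28. 99.] mx 107.0
gold_jar_center 0.54 [248. 176.] 276 mid [546. 165.  52.] topc [491.  67.  99.] e
[... 1952 characters left out ...]
-340.    9.] topc [ 472. -338.   16.] ext [106. 192.  19.] mx 17.0
salt_center 0.63 [304. 226.] 192 mid [ 428. -120.   43.] topc [ 426. -122.   87.] ext [39. 32. 63.] mx 90.0
salt_center 0.47 [210. 189.] 284 mid [527. 135.  49.] topc [522. 132.  96.] ext [41. 42. 98.] mx 98.0
green_tin_center 0.88 [257. 191.] 601 mid [521.  13.  31.] topc [519.  11.  56.] ext [68. 66. 45.] mx 59.0
garlic_center 0.76 [213. 224.] 224 mid [425. 118.  28.] topc [425. 117.  46.] ext [43. 43. 25.] mx 45.0
garlic_center 0.61 [304. 224.] 159 mid [ 428. -120.   64.] topc [ 426. -122.   87.] ext [35. 28. 48.] mx 90.0
lemon_center 0.69 [217. 148.] 366 mid [643. 117.  30.] topc [645. 117.  53.] ext [46. 61. 28.] mx 55.0
```

Run:
```python
from h import *
a=cv2.imread("pics/scene0.png")[140:310,150:410]; b=cv2.imread("pics/top0.png")[130:290,90:450]
cv2.imwrite("pics/sc.png",cv2.resize(a,None,fx=3,fy=3,interpolation=2)); cv2.imwrite("pics/tc.png",cv2.resize(b,None,fx=2.2,fy=2.2,interpolation=2))
# tray yaw from rim pixels
im=cv2.cvtColor(cv2.imread("pics/top0.png"),cv2.COLOR_BGR2RGB); d=np.load("top0.npy")
P=world("top",d,np.ones(d.shape,bool)); 
for c in ((457,308),(471,-339)):
    s=(np.abs(P[:,0]-c[0])<80)&(np.abs(P[:,1]-c[1])<130)&(P[:,2]>11)&(P[:,2]<22)
    Q=P[s][:,:2].astype(np.float32); r=cv2.minAreaRect(Q); print(r,len(Q))
```

```text
((457.963623046875, 308.3553466796875), (94.17205810546875, 205.27586364746094), 16.75713539123535) 538
((471.4168395996094, -337.81597900390625), (205.7692413330078, 94.28068542480469), 79.15055084228516) 547
```

View pics/sc.png

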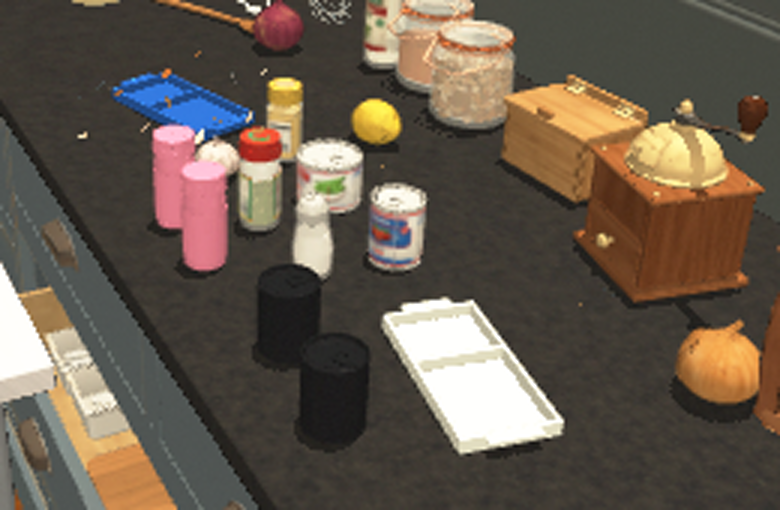

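View pics/tc.png

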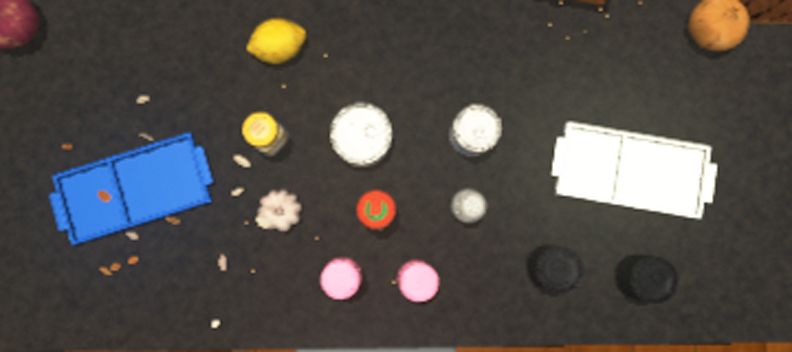

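Scene crop shows the pair of pink shakers (full-image scene ≈(207,200), (218,212)) versus the red-capped jar at (237,200) with green label: the red-capped one fits. Black tins at (246,245), (262,272) versus the blue-labelled tin at (282,216): the blue-labelled one fits. In both trays the narrow cell is at the robot's left. Moving out; I'll confirm with a close wrist view.

```bash
python3 -m inch '[{"az":-8.2},{"az":-8.2},{"tx":-5,"ty":2},{"tx":-5,"ty":2},{"tx":-5,"ty":2},{"tx":-5,"ty":2},{"tx":-5,"ty":2},{"tx":-5,"ty":2},{"tx":-5,"ty":2},{"tx":-5,"ty":2},{"tx":-5,"ty":2},{"tx":-5,"ty":2}]'
python3 -m inch '[{"tx":-5.2,"ty":1.6},{"tx":-5.2,"ty":1.6},{"jaw":1}]'
cat > look.py <<'E'
# python3 look.py name approx_x approx_y top_z half_r pic
from h import *
import sys
n,x,y,z,r,pic=sys.argv[1],*map(float,sys.argv[2:6]),sys.argv[6]
o=get_obs(); c=cal("wrist"); im,d=viewer.get_image("wrist"); save(pic,im)
print("tcp",np.round(o["ee_pos"],1),"tool x deg",np.round(np.degrees(np.arctan2(*cv2.Rodrigues(np.array(o["orientation"],float))[0][[1,0],0])),1),"w",o["width"],"proj",np.round(proj("wrist",(x,y,z),c)))
P=world("wrist",d,np.ones(d.shape,bool),c)
s=(np.hypot(P[:,0]-x,P[:,1]-y)<r+25)&(np.abs(P[:,2]-z)<9)
if s.sum()>20:
    Q=P[s]; print("depth top: minEnclosing",cv2.minEnclosingCircle(Q[:,:2].astype(np.float32)),"n",s.sum(),"z",np.median(Q[:,2]))
for m in masks_of("wrist",n)[:3]:
    Q=world("wrist",d,m["pixels"],c)
    if len(Q)>10:
        T=Q[np.abs(Q[:,2]-z)<9]
        print(round(m["score"],2),np.round(m["location"]),len(Q),"top mid",np.round((T.min(0)+T.max(0))/2,1) if len(T)>10 else None)
E
python3 look.py red_jar_center 423 -6 106 22 w_red
```

```text
tcp [176.2 599.6 194.1] tool x deg 73.6 w 87.8687471150091 proj [-86. 455.]$[0]: bad value
$[0]: bad value
```

```bash
python3 -m inch '[{"tx":0,"ty":0,"tz":0,"ax":0,"ay":0,"az":-8.2,"jaw":1},{"tx":0,"ty":0,"tz":0,"ax":0,"ay":0,"az":-8.2,"jaw":1},{"tx":-5,"ty":2,"tz":0,"ax":0,"ay":0,"az":0,"jaw":1},{"tx":-5,"ty":2,"tz":0,"ax":0,"ay":0,"az":0,"jaw":1},{"tx":-5,"ty":2,"tz":0,"ax":0,"ay":0,"az":0,"jaw":1},{"tx":-5,"ty":2,"tz":0,"ax":0,"ay":0,"az":0,"jaw":1},{"tx":-5,"ty":2,"tz":0,"ax":0,"ay":0,"az":0,"jaw":1},{"tx":-5,"ty":2,"tz":0,"ax":0,"ay":0,"az":0,"jaw":1},{"tx":-5,"ty":2,"tz":0,"ax":0,"ay":0,"az":0,"jaw":1},{"tx":-5,"ty":2,"tz":0,"ax":0,"ay":0,"az":0,"jaw":1}]'
```

```text
t: 2.35
ee_pos: [336.9, 198.3, 194.4]
orientation: [2.22, 2.222, 0.002]
ft_force: [0.6, -0.3, 0.4]
width: 87.8
```

```bash
python3 -m inch '[{"tx":-5.1,"ty":2.15,"tz":0,"ax":0,"ay":0,"az":0,"jaw":1},{"tx":-5.1,"ty":2.15,"tz":0,"ax":0,"ay":0,"az":0,"jaw":1},{"tx":-5.1,"ty":2.15,"tz":0,"ax":0,"ay":0,"az":0,"jaw":1},{"tx":-5.1,"ty":2.15,"tz":0,"ax":0,"ay":0,"az":0,"jaw":1},{"tx":0,"ty":0,"tz":0,"ax":0,"ay":0,"az":0,"jaw":1},{"tx":0,"ty":0,"tz":0,"ax":0,"ay":0,"az":0,"jaw":1}]'
python3 look.py red_jar_center 423 -6 106 22 w_red
```

```text
t: 3.1
ee_pos: [422.0, -4.2, 194.0]
orientation: [-2.222, -2.22, 0.0]
ft_force: [-0.6, 0.0, 0.1]
width: 87.8
tcp [422.   -4.2 194. ] tool x deg 90.0 w 87.81915205345553 proj [252. 193.]
depth top: minEnclosing ((423.9696960449219, -6.28373908996582), 22.06835174560547) n 1278 z 106.58043294020695
0.89 [252. 189.] 1627 top mid [423.6  -6.4 103.1]
0.86 [293. 114.] 1744 top mid [343.2  36.6 103.2]
0.82 [203. 113.] 1796 top mid [338.9 -54.8 103.3]
```

View pics/w_red.png

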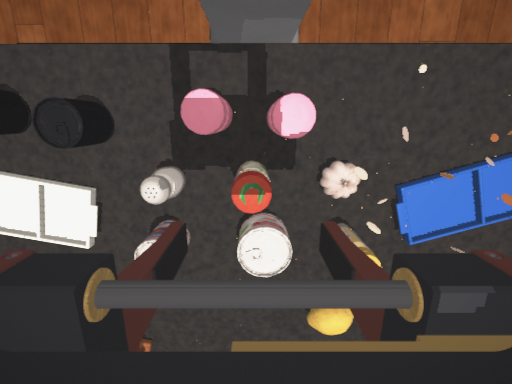

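Wrist view: the red-capped jar is at (252,190), with the pinks clearly separate at (205,112) and (293,115). Grasping.

```bash
python3 -m inch '[{"tx":-0.2,"ty":0.2,"tz":4.4,"ax":0,"ay":0,"az":0,"jaw":1},{"tx":0,"ty":0,"tz":4.4,"ax":0,"ay":0,"az":0,"jaw":1},{"tx":0,"ty":0,"tz":3,"ax":0,"ay":0,"az":0,"jaw":1},{"tx":0,"ty":0,"tz":1.3,"ax":0,"ay":0,"az":0,"jaw":1},{"tx":0,"ty":0,"tz":0,"ax":0,"ay":0,"az":0,"jaw":0},{"tx":0,"ty":0,"tz":0,"ax":0,"ay":0,"az":0,"jaw":0},{"tx":0,"ty":0,"tz":0,"ax":0,"ay":0,"az":0,"jaw":0},{"tx":0,"ty":0,"tz":0,"ax":0,"ay":0,"az":0,"jaw":0},{"tx":0,"ty":0,"tz":0,"ax":0,"ay":0,"az":0,"jaw":0},{"tx":0,"ty":0,"tz":0,"ax":0,"ay":0,"az":0,"jaw":0}]'
```

```text
t: 4.45
ee_pos: [424.8, -6.3, 63.5]
orientation: [2.221, 2.221, 0.001]
ft_force: [-1.7, 0.4, 6.7]
width: 43.8
```

```bash
python3 -m inch '[{"tx":0,"ty":0,"tz":-3,"ax":0,"ay":0,"az":0,"jaw":0},{"tx":0,"ty":0,"tz":-5,"ax":0,"ay":0,"az":0,"jaw":0},{"tx":0,"ty":0,"tz":-5,"ax":0,"ay":0,"az":0,"jaw":0},{"tx":2.5,"ty":0.2,"tz":0,"ax":0,"ay":0,"az":0,"jaw":0},{"tx":4.5,"ty":0.2,"tz":0,"ax":0,"ay":0,"az":0,"jaw":0},{"tx":5,"ty":0.2,"tz":0,"ax":0,"ay":0,"az":0,"jaw":0},{"tx":5,"ty":0.2,"tz":0,"ax":0,"ay":0,"az":0,"jaw":0},{"tx":5,"ty":0.2,"tz":0,"ax":0,"ay":0,"az":0,"jaw":0},{"tx":5,"ty":0.2,"tz":0,"ax":0,"ay":0,"az":0,"jaw":0},{"tx":4.5,"ty":0.2,"tz":0,"ax":0,"ay":0,"az":0,"jaw":0},{"tx":3,"ty":0.2,"tz":0,"ax":0,"ay":0,"az":0,"jaw":0},{"tx":2.1,"ty":0.2,"tz":0,"ax":0,"ay":0,"az":0,"jaw":0}]'
python3 -m inch '[{"tx":0,"ty":0,"tz":0,"ax":0,"ay":0,"az":0,"jaw":0},{"tx":0,"ty":0,"tz":0,"ax":0,"ay":0,"az":0,"jaw":0}]'
python3 - <<'E'
from h import *
o=get_obs(); im,d=viewer.get_image("top"); save("top1",im)
P=world("top",d,np.ones(d.shape,bool))
s=(np.abs(P[:,0]-458)<80)&(np.abs(P[:,1]-308)<130)&(P[:,2]>11)&(P[:,2]<22); print(cv2.minAreaRect(P[s][:,:2].astype(np.float32)))
im,d=viewer.get_image("wrist"); save("w1",im)
E
```

```text
t: 5.95
ee_pos: [441.9, 360.8, 192.6]
orientation: [-2.22, -2.223, 0.002]
ft_force: [0.6, -0.3, -0.5]
width: 44.0
t: 6.2
ee_pos: [442.0, 358.7, 192.8]
orientation: [2.221, 2.221, -0.002]
ft_force: [-0.4, -0.4, -0.6]
width: 44.0
((457.72430419921875, 308.7452392578125), (94.04817962646484, 205.7095184326172), 16.803857803344727)
```

View pics/w1.png

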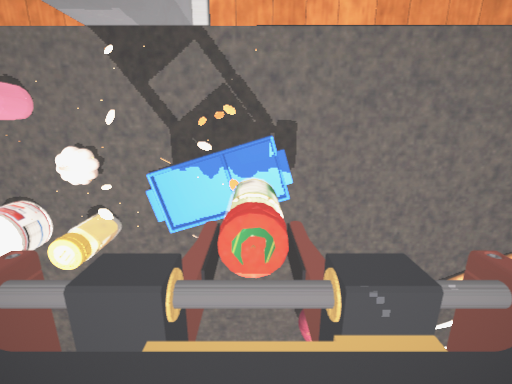

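```bash
python3 -m inch '[{"tx":0.1,"ty":0,"tz":4,"ax":0,"ay":0,"az":0,"jaw":0},{"tx":0,"ty":0,"tz":4,"ax":0,"ay":0,"az":0,"jaw":0},{"tx":0,"ty":0,"tz":2.5,"ax":0,"ay":0,"az":0,"jaw":0},{"tx":0,"ty":0,"tz":1,"ax":0,"ay":0,"az":0,"jaw":0},{"tx":0,"ty":0,"tz":0.5,"ax":0,"ay":0,"az":0,"jaw":0},{"tx":0,"ty":0,"tz":0.4,"ax":0,"ay":0,"az":0,"jaw":0},{"tx":0,"ty":0,"tz":0,"ax":0,"ay":0,"az":0,"jaw":0},{"tx":0,"ty":0,"tz":0,"ax":0,"ay":0,"az":0,"jaw":0}]'
```

```text
t: 7.3
ee_pos: [442.6, 361.0, 69.7]
orientation: [2.221, 2.222, 0.002]
ft_force: [-0.3, 0.5, -0.7]
width: 44.3
```

```bash
python3 -m inch '[{"tx":0,"ty":0,"tz":0.15,"ax":0,"ay":0,"az":0,"jaw":0},{"tx":0,"ty":0,"tz":0,"ax":0,"ay":0,"az":0,"jaw":0},{"tx":0,"ty":0,"tz":0,"ax":0,"ay":0,"az":0,"jaw":0}]'
```

```text
t: 7.68
ee_pos: [442.2, 360.8, 67.6]
orientation: [-2.221, -2.222, 0.0]
ft_force: [0.5, -1.3, -0.8]
width: 43.9
```

```bash
python3 -m inch '[{"tx":0,"ty":0,"tz":0.15,"ax":0,"ay":0,"az":0,"jaw":0},{"tx":0,"ty":0,"tz":0,"ax":0,"ay":0,"az":0,"jaw":0},{"tx":0,"ty":0,"tz":0,"ax":0,"ay":0,"az":0,"jaw":0}]'
```

```text
t: 8.05
ee_pos: [442.8, 361.0, 67.5]
orientation: [2.221, 2.222, 0.002]
ft_force: [-2.5, -1.6, 11.8]
width: 43.6
```

```bash
python3 -m inch '[{"tx":0,"ty":0,"tz":-0.1,"ax":0,"ay":0,"az":0,"jaw":0.6},{"tx":0,"ty":0,"tz":0,"ax":0,"ay":0,"az":0,"jaw":0.75},{"tx":0,"ty":0,"tz":0,"ax":0,"ay":0,"az":0,"jaw":0.75},{"tx":0,"ty":0,"tz":0,"ax":0,"ay":0,"az":0,"jaw":0.75},{"tx":0,"ty":0,"tz":-2,"ax":0,"ay":0,"az":0,"jaw":0.75},{"tx":0,"ty":0,"tz":-5,"ax":0,"ay":0,"az":0,"jaw":1},{"tx":0,"ty":0,"tz":-5,"ax":0,"ay":0,"az":0,"jaw":1},{"tx":-4,"ty":0.8,"tz":0,"ax":0,"ay":0,"az":0,"jaw":1},{"tx":-5.5,"ty":0.9,"tz":0,"ax":0,"ay":0,"az":0,"jaw":1},{"tx":-5.5,"ty":0.9,"tz":0,"ax":0,"ay":0,"az":0,"jaw":1},{"tx":-5.5,"ty":0.9,"tz":0,"ax":0,"ay":0,"az":0,"jaw":1},{"tx":-5.5,"ty":0.9,"tz":0,"ax":0,"ay":0,"az":0,"jaw":1}]'
python3 -m inch '[{"tx":-5.5,"ty":0.9,"tz":0,"ax":0,"ay":0,"az":0,"jaw":1},{"tx":-5.5,"ty":0.9,"tz":0,"ax":0,"ay":0,"az":0,"jaw":1},{"tx":-5.5,"ty":0.9,"tz":0,"ax":0,"ay":0,"az":0,"jaw":1},{"tx":-4,"ty":0.7,"tz":0,"ax":0,"ay":0,"az":0,"jaw":1},{"tx":-2.7,"ty":0,"tz":0,"ax":0,"ay":0,"az":0,"jaw":1},{"tx":0,"ty":0,"tz":0,"ax":0,"ay":0,"az":0,"jaw":1}]'
python3 look.py blue_tin_center 520 -131 71 29 w_tin
```

```text
t: 9.55
ee_pos: [486.5, 99.1, 187.2]
orientation: [2.22, 2.222, 0.0]
ft_force: [0.8, -0.3, 0.2]
width: 87.8
t: 10.3
ee_pos: [520.4, -132.7, 186.9]
orientation: [-2.224, -2.219, 0.0]
ft_force: [0.1, 0.1, -0.3]
width: 87.7
tcp [ 520.4 -132.7  186.9] tool x deg 89.9 w 87.7100167346586 proj [255. 186.]
depth top: minEnclosing ((522.4119262695312, -131.86737060546875), 28.626903533935547) n 1766 z 69.2114985856615
0.91 [254. 184.] 1937 top mid [ 522.  -132.2   67.9]
0.71 [169.  32.] 3436 top mid [ 353.3 -225.8   68.3]
0.68 [69. 20.] 3816 top mid [ 346.  -338.8   68.2]
```

View pics/w_tin.png

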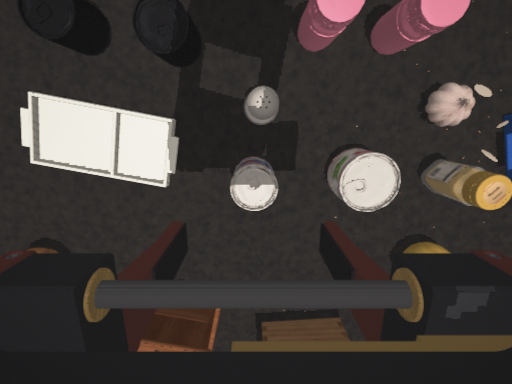

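The blue-labelled tin (slim; blue label seen in the scene crop) is at (254,184), the black ones at (162,25) and (50,12). Grasping at z ≈ 44.

```bash
python3 -m inch '[{"tx":0.1,"ty":0.2,"tz":5,"ax":0,"ay":0,"az":0,"jaw":1},{"tx":0,"ty":0,"tz":5,"ax":0,"ay":0,"az":0,"jaw":1},{"tx":0,"ty":0,"tz":4,"ax":0,"ay":0,"az":0,"jaw":1},{"tx":0,"ty":0,"tz":2.2,"ax":0,"ay":0,"az":0,"jaw":1},{"tx":0,"ty":0,"tz":0,"ax":0,"ay":0,"az":0,"jaw":0},{"tx":0,"ty":0,"tz":0,"ax":0,"ay":0,"az":0,"jaw":0},{"tx":0,"ty":0,"tz":0,"ax":0,"ay":0,"az":0,"jaw":0},{"tx":0,"ty":0,"tz":0,"ax":0,"ay":0,"az":0,"jaw":0},{"tx":0,"ty":0,"tz":0,"ax":0,"ay":0,"az":0,"jaw":0}]'
```

```text
t: 11.52
ee_pos: [523.5, -130.4, 26.3]
orientation: [2.22, 2.22, 0.002]
ft_force: [-0.2, 0.6, 6.9]
width: 57.1
```

```bash
python3 -m inch '[{"tx":0,"ty":0,"tz":-3,"ax":0,"ay":0,"az":0,"jaw":0},{"tx":0,"ty":0,"tz":-5,"ax":0,"ay":0,"az":0,"jaw":0},{"tx":0,"ty":0,"tz":-6,"ax":0,"ay":0,"az":0,"jaw":0},{"tx":3,"ty":-0.5,"tz":0,"ax":0,"ay":0,"az":0,"jaw":0},{"tx":5,"ty":-0.7,"tz":0,"ax":0,"ay":0,"az":0,"jaw":0},{"tx":5.5,"ty":-0.7,"tz":0,"ax":0,"ay":0,"az":0,"jaw":0},{"tx":5.5,"ty":-0.7,"tz":0,"ax":0,"ay":0,"az":0,"jaw":0},{"tx":5.5,"ty":-0.7,"tz":0,"ax":0,"ay":0,"az":0,"jaw":0},{"tx":5.5,"ty":-0.7,"tz":0,"ax":0,"ay":0,"az":0,"jaw":0},{"tx":5,"ty":-0.7,"tz":0,"ax":0,"ay":0,"az":0,"jaw":0},{"tx":3.4,"ty":-0.5,"tz":0,"ax":0,"ay":0,"az":0,"jaw":0},{"tx":2,"ty":-0.3,"tz":0,"ax":0,"ay":0,"az":0,"jaw":0}]'
python3 -m inch '[{"tx":0,"ty":0,"tz":0,"ax":0,"ay":0,"az":6,"jaw":0},{"tx":0,"ty":0,"tz":0,"ax":0,"ay":0,"az":10,"jaw":0},{"tx":0,"ty":0,"tz":0,"ax":0,"ay":0,"az":10,"jaw":0},{"tx":0,"ty":0,"tz":0,"ax":0,"ay":0,"az":10,"jaw":0},{"tx":0,"ty":0,"tz":0,"ax":0,"ay":0,"az":10,"jaw":0},{"tx":0,"ty":0,"tz":0,"ax":0,"ay":0,"az":10,"jaw":0},{"tx":0,"ty":0,"tz":0,"ax":0,"ay":0,"az":10,"jaw":0},{"tx":0,"ty":0,"tz":0,"ax":0,"ay":0,"az":7,"jaw":0},{"tx":0,"ty":0,"tz":0,"ax":0,"ay":0,"az":0,"jaw":0},{"tx":0,"ty":0,"tz":0,"ax":0,"ay":0,"az":0,"jaw":0}]'
python3 look.py red_jar_center 442 361 110 22 w_2; python3 -c "
from h import *
im,d=viewer.get_image('scene');save('s2',cv2.resize(im[130:260,150:330],None,fx=3.5,fy=3.5,interpolation=2))"
```

```text
t: 13.02
ee_pos: [466.7, 275.1, 165.1]
orientation: [-2.219, -2.224, 0.0]
ft_force: [0.3, -0.5, -2.1]
width: 56.7
t: 14.28
ee_pos: [467.3, 273.3, 165.1]
orientation: [3.106, 0.468, -0.0]
ft_force: [0.1, 0.4, -2.3]
width: 56.5
tcp [467.3 273.3 165.1] tool x deg 17.1 w 56.51366670499357 proj [256. 100.]
depth top: minEnclosing ((441.87408447265625, 360.0545654296875), 22.346010208129883) n 2072 z 110.58583151211334
0.76 [258. 101.] 2120 top mid [441.7 360.1 107.5]
```

View pics/w_2.png

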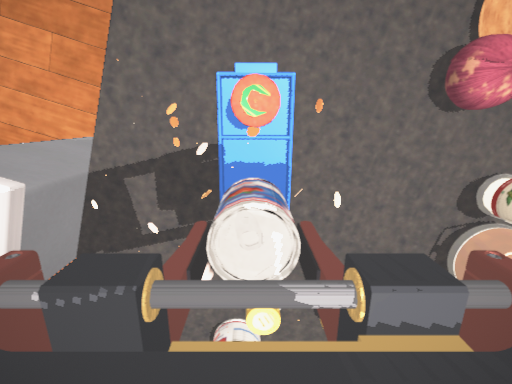

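Red jar stands in the narrow cell (256,100), top at 110 mm as it should be; the tin is over the wide cell. Lowering.

```bash
python3 -m inch '[{"tx":0,"ty":0,"tz":4,"ax":0,"ay":0,"az":0,"jaw":0},{"tx":0,"ty":0,"tz":4,"ax":0,"ay":0,"az":0,"jaw":0},{"tx":0,"ty":0,"tz":3,"ax":0,"ay":0,"az":0,"jaw":0},{"tx":0,"ty":0,"tz":1.5,"ax":0,"ay":0,"az":0,"jaw":0},{"tx":0,"ty":0,"tz":0.6,"ax":0,"ay":0,"az":0,"jaw":0},{"tx":0,"ty":0,"tz":0.2,"ax":0,"ay":0,"az":0,"jaw":0},{"tx":0,"ty":0,"tz":0,"ax":0,"ay":0,"az":0,"jaw":0},{"tx":0,"ty":0,"tz":0,"ax":0,"ay":0,"az":0,"jaw":0}]'
```

```text
t: 15.42
ee_pos: [467.9, 274.1, 32.9]
orientation: [-3.106, -0.465, -0.002]
ft_force: [0.4, 0.6, -1.4]
width: 56.7
```

```bash
python3 -m inch '[{"tx":0,"ty":0,"tz":0.15,"ax":0,"ay":0,"az":0,"jaw":0},{"tx":0,"ty":0,"tz":0,"ax":0,"ay":0,"az":0,"jaw":0},{"tx":0,"ty":0,"tz":0,"ax":0,"ay":0,"az":0,"jaw":0}]'
```

```text
t: 15.8
ee_pos: [467.4, 273.8, 30.6]
orientation: [-3.107, -0.465, -0.0]
ft_force: [-0.5, 0.0, -1.1]
width: 56.8
```

```bash
python3 -m inch '[{"tx":0,"ty":0,"tz":0.1,"ax":0,"ay":0,"az":0,"jaw":0},{"tx":0,"ty":0,"tz":0,"ax":0,"ay":0,"az":0,"jaw":0},{"tx":0,"ty":0,"tz":0,"ax":0,"ay":0,"az":0,"jaw":0}]'
```

```text
t: 16.18
ee_pos: [467.3, 273.9, 30.3]
orientation: [-3.107, -0.465, -0.0]
ft_force: [-2.2, 0.4, 6.9]
width: 56.8
```

```bash
python3 -m inch '[{"tx":0,"ty":0,"tz":0,"ax":0,"ay":0,"az":0,"jaw":0.75},{"tx":0,"ty":0,"tz":0,"ax":0,"ay":0,"az":0,"jaw":0.85},{"tx":0,"ty":0,"tz":0,"ax":0,"ay":0,"az":0,"jaw":0.85},{"tx":0,"ty":0,"tz":-3,"ax":0,"ay":0,"az":0,"jaw":0.85},{"tx":0,"ty":0,"tz":-6,"ax":0,"ay":0,"az":0,"jaw":1},{"tx":0,"ty":0,"tz":-6,"ax":0,"ay":0,"az":-6,"jaw":1},{"tx":0,"ty":0,"tz":0,"ax":0,"ay":0,"az":-10,"jaw":1},{"tx":0,"ty":0,"tz":0,"ax":0,"ay":0,"az":-10,"jaw":1},{"tx":0,"ty":0,"tz":0,"ax":0,"ay":0,"az":-10,"jaw":1},{"tx":0,"ty":0,"tz":0,"ax":0,"ay":0,"az":-10,"jaw":1},{"tx":0,"ty":0,"tz":0,"ax":0,"ay":0,"az":-10,"jaw":1},{"tx":0,"ty":0,"tz":0,"ax":0,"ay":0,"az":-10,"jaw":1}]'
python3 -m inch '[{"tx":0,"ty":0,"tz":0,"ax":0,"ay":0,"az":-7,"jaw":1},{"tx":-3.5,"ty":1.4,"tz":0,"ax":0,"ay":0,"az":0,"jaw":1},{"tx":-5,"ty":2,"tz":0,"ax":0,"ay":0,"az":0,"jaw":1},{"tx":-4,"ty":1.4,"tz":0,"ax":0,"ay":0,"az":0,"jaw":1},{"tx":-1.7,"ty":0.7,"tz":0,"ax":0,"ay":0,"az":0,"jaw":1},{"tx":0,"ty":0,"tz":0,"ax":0,"ay":0,"az":0,"jaw":1},{"tx":0,"ty":0,"tz":0,"ax":0,"ay":0,"az":0,"jaw":1}]'
python3 look.py gold_jar_center 522 132 96 21 w_gold
```

```text
t: 17.68
ee_pos: [467.2, 273.7, 179.4]
orientation: [-2.346, -2.089, 0.0]
ft_force: [0.5, -0.2, 0.2]
width: 88.1
t: 18.55
ee_pos: [522.0, 132.7, 179.5]
orientation: [-2.22, -2.222, 0.0]
ft_force: [0.0, 0.7, 0.0]
width: 88.2
tcp [522.  132.7 179.5] tool x deg 90.1 w 88.23098238079127 proj [253. 193.]
depth top: minEnclosing ((521.7877197265625, 131.3915252685547), 20.749000549316406) n 1136 z 96.25939824491402
0.74 [250. 188.] 1603 top mid [522.2 131.6  92.8]
0.45 [158. 181.] 3518 top mid None
```

View pics/w_gold.png

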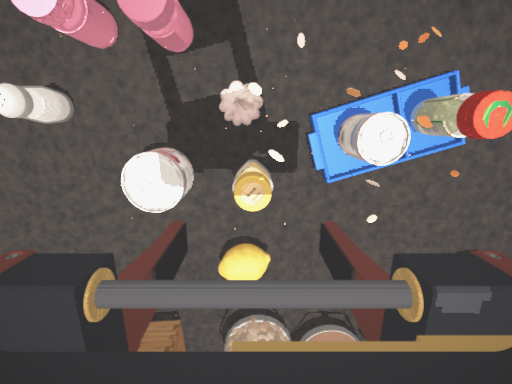

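Blue kit stands in the tray (wrist view, (380,138) and (470,115)); the gold-capped jar is at (253,190). Grasping.

```bash
python3 -m inch '[{"tx":-0.1,"ty":0,"tz":4,"ax":0,"ay":0,"az":0,"jaw":1},{"tx":0,"ty":0,"tz":4.5,"ax":0,"ay":0,"az":0,"jaw":1},{"tx":0,"ty":0,"tz":3,"ax":0,"ay":0,"az":0,"jaw":1},{"tx":0,"ty":0,"tz":1.1,"ax":0,"ay":0,"az":0,"jaw":1},{"tx":0,"ty":0,"tz":0,"ax":0,"ay":0,"az":0,"jaw":0},{"tx":0,"ty":0,"tz":0,"ax":0,"ay":0,"az":0,"jaw":0},{"tx":0,"ty":0,"tz":0,"ax":0,"ay":0,"az":0,"jaw":0},{"tx":0,"ty":0,"tz":0,"ax":0,"ay":0,"az":0,"jaw":0},{"tx":0,"ty":0,"tz":0,"ax":0,"ay":0,"az":0,"jaw":0},{"tx":0,"ty":0,"tz":0,"ax":0,"ay":0,"az":0,"jaw":0}]'
```

```text
t: 19.9
ee_pos: [522.7, 130.8, 53.9]
orientation: [2.221, 2.222, 0.001]
ft_force: [-0.1, 0.1, 2.8]
width: 40.7
```

```bash
python3 -m inch '[{"tx":0,"ty":0,"tz":-3,"ax":0,"ay":0,"az":0,"jaw":0},{"tx":0,"ty":0,"tz":-5,"ax":0,"ay":0,"az":0,"jaw":0},{"tx":0,"ty":0,"tz":-5,"ax":0,"ay":0,"az":0,"jaw":0},{"tx":-3,"ty":-0.3,"tz":0,"ax":0,"ay":0,"az":0,"jaw":0},{"tx":-5,"ty":-0.5,"tz":0,"ax":0,"ay":0,"az":0,"jaw":0},{"tx":-5.5,"ty":-0.5,"tz":0,"ax":0,"ay":0,"az":0,"jaw":0},{"tx":-5.5,"ty":-0.5,"tz":0,"ax":0,"ay":0,"az":0,"jaw":0},{"tx":-5.5,"ty":-0.5,"tz":0,"ax":0,"ay":0,"az":0,"jaw":0},{"tx":-5.5,"ty":-0.5,"tz":0,"ax":0,"ay":0,"az":0,"jaw":0},{"tx":-5,"ty":-0.5,"tz":0,"ax":0,"ay":0,"az":0,"jaw":0},{"tx":-4,"ty":-0.5,"tz":0,"ax":0,"ay":0,"az":0,"jaw":0},{"tx":-2.6,"ty":-0.3,"tz":0,"ax":0,"ay":0,"az":0,"jaw":0}]'
python3 -m inch '[{"tx":0,"ty":0,"tz":0,"ax":0,"ay":0,"az":0,"jaw":0},{"tx":0,"ty":0,"tz":0,"ax":0,"ay":0,"az":0,"jaw":0}]'
python3 - <<'E'
from h import *
im,d=viewer.get_image("top"); save("top2",im)
P=world("top",d,np.ones(d.shape,bool))
s=(np.abs(P[:,0]-471)<80)&(np.abs(P[:,1]+338)<130)&(P[:,2]>11)&(P[:,2]<22); print(cv2.minAreaRect(P[s][:,:2].astype(np.float32)))
im,d=viewer.get_image("wrist"); save("w3",im)
E
```

```text
t: 21.4
ee_pos: [480.8, -287.1, 183.3]
orientation: [-2.222, -2.22, 0.0]
ft_force: [0.6, -0.2, -0.3]
width: 40.7
t: 21.65
ee_pos: [481.2, -284.5, 183.3]
orientation: [-2.22, -2.221, -0.0]
ft_force: [-0.7, 0.1, -1.1]
width: 40.8
((464.0246887207031, -270.89190673828125), (128.89620971679688, 74.12066650390625), 36.45431137084961)
```

View pics/w3.png

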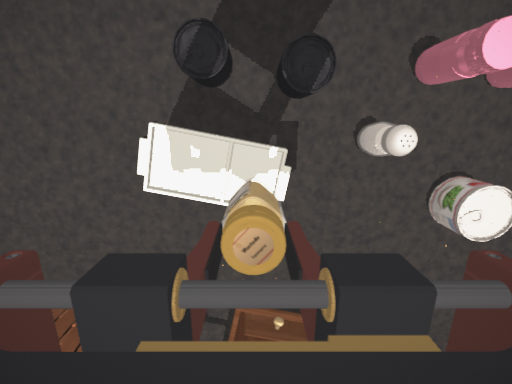

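Gold jar is held upright over the narrow cell (right half of the tray here, (260,165)); the top view's rectangle fit is spoilt by the arm, so I keep the first tray pose. Lowering.

```bash
python3 -m inch '[{"tx":0,"ty":0,"tz":4,"ax":0,"ay":0,"az":0,"jaw":0},{"tx":0,"ty":0,"tz":4,"ax":0,"ay":0,"az":0,"jaw":0},{"tx":0,"ty":0,"tz":2.5,"ax":0,"ay":0,"az":0,"jaw":0},{"tx":0,"ty":0,"tz":1,"ax":0,"ay":0,"az":0,"jaw":0},{"tx":0,"ty":0,"tz":0.5,"ax":0,"ay":0,"az":0,"jaw":0},{"tx":0,"ty":0,"tz":0.4,"ax":0,"ay":0,"az":0,"jaw":0},{"tx":0,"ty":0,"tz":0,"ax":0,"ay":0,"az":0,"jaw":0},{"tx":0,"ty":0,"tz":0,"ax":0,"ay":0,"az":0,"jaw":0}]'; python3 -m inch '[{"tx":0,"ty":0,"tz":0.15,"ax":0,"ay":0,"az":0,"jaw":0},{"tx":0,"ty":0,"tz":0,"ax":0,"ay":0,"az":0,"jaw":0},{"tx":0,"ty":0,"tz":0,"ax":0,"ay":0,"az":0,"jaw":0}]'
```

```text
t: 22.75
ee_pos: [481.9, -285.5, 60.2]
orientation: [2.22, 2.221, 0.0]
ft_force: [-1.2, -0.9, -0.8]
width: 40.6
t: 23.12
ee_pos: [481.5, -285.3, 58.1]
orientation: [-2.221, -2.222, 0.0]
ft_force: [-0.3, -0.8, -0.4]
width: 40.3
```

```bash
python3 -m inch '[{"tx":0,"ty":0,"tz":0.1,"ax":0,"ay":0,"az":0,"jaw":0},{"tx":0,"ty":0,"tz":0,"ax":0,"ay":0,"az":0,"jaw":0},{"tx":0,"ty":0,"tz":0,"ax":0,"ay":0,"az":0,"jaw":0}]'
```

```text
t: 23.5
ee_pos: [482.1, -285.4, 57.9]
orientation: [2.22, 2.221, 0.001]
ft_force: [-0.5, 0.9, 6.5]
width: 40.6
```

```bash
python3 -m inch '[{"tx":0,"ty":0,"tz":0,"ax":0,"ay":0,"az":0,"jaw":0.6},{"tx":0,"ty":0,"tz":0,"ax":0,"ay":0,"az":0,"jaw":0.75},{"tx":0,"ty":0,"tz":0,"ax":0,"ay":0,"az":0,"jaw":0.75},{"tx":0,"ty":0,"tz":-2,"ax":0,"ay":0,"az":0,"jaw":0.75},{"tx":0,"ty":0,"tz":-5,"ax":0,"ay":0,"az":0,"jaw":1},{"tx":0,"ty":0,"tz":-5.5,"ax":0,"ay":0,"az":0,"jaw":1},{"tx":3.5,"ty":-1.2,"tz":0,"ax":0,"ay":0,"az":0,"jaw":1},{"tx":5.5,"ty":-1.8,"tz":0,"ax":0,"ay":0,"az":0,"jaw":1},{"tx":4.5,"ty":-1.5,"tz":0,"ax":0,"ay":0,"az":0,"jaw":1},{"tx":2.8,"ty":-1,"tz":0,"ax":0,"ay":0,"az":0,"jaw":1},{"tx":0,"ty":0,"tz":0,"ax":0,"ay":0,"az":0,"jaw":1},{"tx":0,"ty":0,"tz":0,"ax":0,"ay":0,"az":0,"jaw":1}]'
python3 look.py salt_center 427 -122 86 17 w_salt
```

```text
t: 25.0
ee_pos: [427.2, -122.9, 182.3]
orientation: [2.22, 2.222, 0.0]
ft_force: [0.0, -0.9, -0.4]
width: 87.8
tcp [ 427.2 -122.9  182.3] tool x deg 90.0 w 87.77582498726755 proj [254. 190.]
depth top: minEnclosing ((427.1927490234375, -122.04988861083984), 17.10301399230957) n 671 z 86.22599379000158
0.74 [256. 183.] 971 top mid [ 426.8 -121.8   83.7]
```

View pics/w_salt.png

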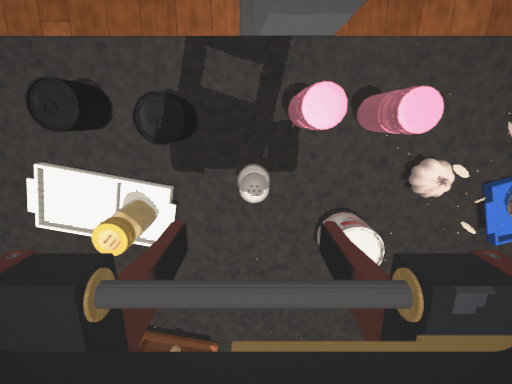

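Gold jar stands in its cell (130,220); salt shaker at (255,184). Grasping at z ≈ 50.

```bash
python3 -m inch '[{"tx":0.1,"ty":0,"tz":5,"ax":0,"ay":0,"az":0,"jaw":1},{"tx":0,"ty":0,"tz":5,"ax":0,"ay":0,"az":0,"jaw":1},{"tx":0,"ty":0,"tz":3.5,"ax":0,"ay":0,"az":0,"jaw":1},{"tx":0,"ty":0,"tz":1.6,"ax":0,"ay":0,"az":0,"jaw":1},{"tx":0,"ty":0,"tz":0,"ax":0,"ay":0,"az":0,"jaw":0},{"tx":0,"ty":0,"tz":0,"ax":0,"ay":0,"az":0,"jaw":0},{"tx":0,"ty":0,"tz":0,"ax":0,"ay":0,"az":0,"jaw":0},{"tx":0,"ty":0,"tz":0,"ax":0,"ay":0,"az":0,"jaw":0},{"tx":0,"ty":0,"tz":0,"ax":0,"ay":0,"az":0,"jaw":0},{"tx":0,"ty":0,"tz":0,"ax":0,"ay":0,"az":0,"jaw":0}]'
```

```text
t: 26.35
ee_pos: [426.6, -121.2, 31.3]
orientation: [2.221, 2.222, 0.0]
ft_force: [0.3, 1.1, 1.4]
width: 33.0
```

```bash
python3 -m inch '[{"tx":0,"ty":0,"tz":-3,"ax":0,"ay":0,"az":0,"jaw":0},{"tx":0,"ty":0,"tz":-6,"ax":0,"ay":0,"az":0,"jaw":0},{"tx":0,"ty":0,"tz":-6,"ax":0,"ay":0,"az":0,"jaw":0},{"tx":-3,"ty":0.5,"tz":0,"ax":0,"ay":0,"az":0,"jaw":0},{"tx":-5,"ty":0.8,"tz":0,"ax":0,"ay":0,"az":0,"jaw":0},{"tx":-5,"ty":0.8,"tz":0,"ax":0,"ay":0,"az":0,"jaw":0},{"tx":-5,"ty":0.8,"tz":0,"ax":0,"ay":0,"az":0,"jaw":0},{"tx":-4.5,"ty":0.6,"tz":0,"ax":0,"ay":0,"az":0,"jaw":0},{"tx":-2.7,"ty":0.3,"tz":0,"ax":0,"ay":0,"az":0,"jaw":0},{"tx":0,"ty":0,"tz":0,"ax":0,"ay":0,"az":0,"jaw":0},{"tx":0,"ty":0,"tz":0,"ax":0,"ay":0,"az":0,"jaw":0}]'
python3 look.py gold_jar_center 482 -285 100 21 w_4
```

```text
t: 27.72
ee_pos: [464.0, -372.1, 180.6]
orientation: [-2.22, -2.221, -0.0]
ft_force: [0.6, 1.0, -0.9]
width: 32.3
tcp [ 464.  -372.1  180.6] tool x deg 90.0 w 32.32248403419043 proj [334. 210.]
depth top: minEnclosing ((480.7106018066406, -284.3678283691406), 20.913368225097656) n 1143 z 100.11381652657305
0.95 [324. 199.] 1892 top mid [ 480.9 -284.8   96.8]
```

View pics/w_4.png

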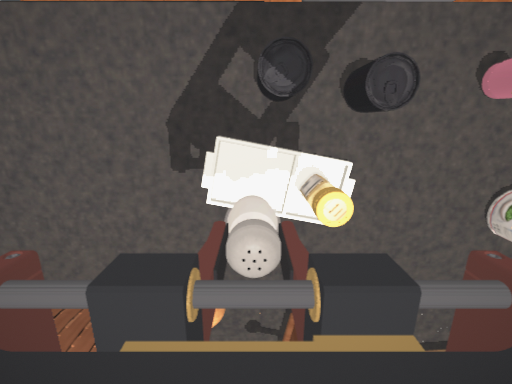

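Shaker upright over the wide cell; gold jar's top is at 100 mm, as it should be. Lowering.

```bash
python3 -m inch '[{"tx":0,"ty":0,"tz":4,"ax":0,"ay":0,"az":0,"jaw":0},{"tx":0,"ty":0,"tz":5,"ax":0,"ay":0,"az":0,"jaw":0},{"tx":0,"ty":0,"tz":3,"ax":0,"ay":0,"az":0,"jaw":0},{"tx":0,"ty":0,"tz":1.4,"ax":0,"ay":0,"az":0,"jaw":0},{"tx":0,"ty":0,"tz":0.6,"ax":0,"ay":0,"az":0,"jaw":0},{"tx":0,"ty":0,"tz":0.3,"ax":0,"ay":0,"az":0,"jaw":0},{"tx":0,"ty":0,"tz":0,"ax":0,"ay":0,"az":0,"jaw":0},{"tx":0,"ty":0,"tz":0,"ax":0,"ay":0,"az":0,"jaw":0}]'; python3 -m inch '[{"tx":0,"ty":0,"tz":0.15,"ax":0,"ay":0,"az":0,"jaw":0},{"tx":0,"ty":0,"tz":0,"ax":0,"ay":0,"az":0,"jaw":0},{"tx":0,"ty":0,"tz":0,"ax":0,"ay":0,"az":0,"jaw":0}]'
```

```text
t: 28.82
ee_pos: [465.0, -373.6, 38.9]
orientation: [2.22, 2.221, 0.0]
ft_force: [-0.4, 0.1, -0.3]
width: 32.8
t: 29.2
ee_pos: [464.6, -373.2, 36.6]
orientation: [-2.221, -2.222, 0.0]
ft_force: [-0.5, -1.2, -1.1]
width: 32.7
```

```bash
python3 -m inch '[{"tx":0,"ty":0,"tz":0.15,"ax":0,"ay":0,"az":0,"jaw":0},{"tx":0,"ty":0,"tz":0,"ax":0,"ay":0,"az":0,"jaw":0},{"tx":0,"ty":0,"tz":0,"ax":0,"ay":0,"az":0,"jaw":0}]'
```

```text
t: 29.58
ee_pos: [464.7, -373.4, 35.3]
orientation: [2.221, 2.222, 0.0]
ft_force: [-0.6, 0.2, 1.9]
width: 33.1
```

```bash
python3 -m inch '[{"tx":0,"ty":0,"tz":0,"ax":0,"ay":0,"az":0,"jaw":0.5},{"tx":0,"ty":0,"tz":0,"ax":0,"ay":0,"az":0,"jaw":0.68},{"tx":0,"ty":0,"tz":0,"ax":0,"ay":0,"az":0,"jaw":0.68},{"tx":0,"ty":0,"tz":-2,"ax":0,"ay":0,"az":0,"jaw":0.68},{"tx":0,"ty":0,"tz":-5,"ax":0,"ay":0,"az":0,"jaw":0.68},{"tx":0,"ty":0,"tz":-6,"ax":0,"ay":0,"az":0,"jaw":0.7},{"tx":0,"ty":0,"tz":-6,"ax":0,"ay":0,"az":0,"jaw":0.7},{"tx":4,"ty":0,"tz":0,"ax":0,"ay":0,"az":0,"jaw":0.7},{"tx":5.5,"ty":0,"tz":0,"ax":0,"ay":0,"az":0,"jaw":0.7},{"tx":5.5,"ty":0,"tz":0,"ax":0,"ay":0,"az":0,"jaw":0.7},{"tx":5.5,"ty":0,"tz":0,"ax":0,"ay":0,"az":0,"jaw":0.7},{"tx":5,"ty":0,"tz":0,"ax":0,"ay":0,"az":0,"jaw":0.7}]'
python3 -m inch '[{"tx":5,"ty":0,"tz":0,"ax":0,"ay":0,"az":0,"jaw":0.7},{"tx":3,"ty":0,"tz":0,"ax":0,"ay":0,"az":0,"jaw":0.7},{"tx":0,"ty":0,"tz":0,"ax":0,"ay":0,"az":0,"jaw":0.7}]'
python3 - <<'E'
from h import *
a,d=viewer.get_image("scene"); b,e=viewer.get_image("top")
save("fin",np.vstack([cv2.resize(a[140:310,150:410],(700,340)),cv2.resize(b[150:280,90:450],(700,253))]))
P=world("top",e,np.ones(e.shape,bool))
for n,x,y,z in (("red",442,360,110),("tin",468,274,76),("gold",482,-285,100),("salt",465,-373,94)):
    s=(np.hypot(P[:,0]-x,P[:,1]-y)<40)&(abs(P[:,2]-z)<10); 
    if s.sum()>5: print(n,cv2.minEnclosingCircle(P[s][:,:2].astype(np.float32)),np.percentile(P[s][:,2],[50,95]))
E
```

```text
t: 31.08
ee_pos: [464.4, -116.5, 226.6]
orientation: [2.22, 2.221, 0.002]
ft_force: [0.3, 0.1, 1.4]
width: 61.6
t: 31.45
ee_pos: [464.5, -36.8, 226.3]
orientation: [2.216, 2.225, 0.002]
ft_force: [1.8, 0.3, -0.2]
width: 61.8
red ((441.3716125488281, 360.3055725097656), 22.78227996826172) [109.99510135 113.03743434]
tin ((466.97900390625, 273.50921630859375), 28.865703582763672) [73.00761922 76.60861184]
gold ((479.9125061035156, -283.7676086425781), 20.670913696289062) [ 99.65344243 102.72392291]
salt ((463.4700927734375, -373.0135192871094), 15.921606063842773) [90.17749658 94.62892735]
```

View pics/fin.png

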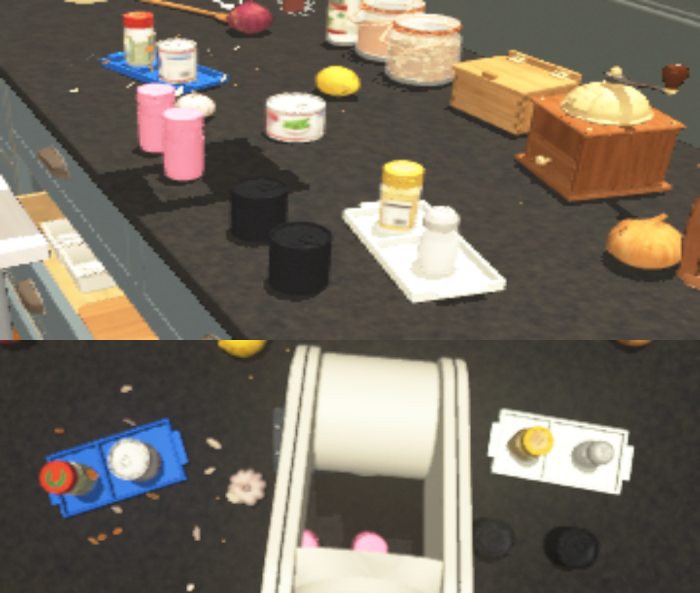

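All four stand upright in their cells at the right heights, and the bystanders are unmoved. Handing in.

```bash
python3 -c "
from workcell import ctrl; print(ctrl.close_job())"
```

```text
the job is handed in; nothing more can be done
None
```

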